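# Return the microscope objectives to their colour-coded nests

### The arm

A 6-joint arm with a two-finger parallel gripper is mounted at the origin on the work surface. World frame = base frame: x ahead of the robot, y to its left, z up, the work surface at z = 0. Lengths are in m, angles in rad, forces in N, time in s.
With the tool pointing down it reaches from about 0.35 to 0.85 m from the base axis. Payload 8.1 kg.
Tool frame: the origin (TCP) lies where the fingers leave the gripper's body, on its centre line; the fingertips stand 84 mm ahead of it and the grasp point (between the pads) lies 65 mm ahead of it; z points along the fingers, y is the line along which they close (so a half turn about z gives the same grasp; the last joint's range is limited). The gripper opens to 93 mm and grips with 3 to 60 N. Pads are 15 mm wide; open, the fingers measure 128 mm over their backs; the gripper's body (75 mm by 188 mm) begins 65 mm behind the grasp point.
Start: joints at [-1.407, 0.13, 1.488, -0, 1.523, -0.085], TCP at [0.148, -0.582, 0.303] pointing down, gripper open.
Joint ranges: [-2.96, 2.96], [-0.89, 2.26], [0.02, 2.5], [-1.34, 4.48], [0, 2.73], [-2.66, 2.66]. Speed limits (rad/s): [2.39, 2.39, 2.79, 3.14, 3.14, 3.14].

### API

Orientations are given as a rotation vector (axis times angle).
In Python, from plant import robot gives the robot as it stands.
- The arm moves only by the shell command python3 -m jog 'ROWS' [FORCE]. ROWS is text: rows parted by semicolons, each of 5 numbers parted by spaces: the opening, from 0 (shut) to 1 (fully open), then the shift along the tool's x, y, z in m, then the turn about the tool's z in degrees. A call has 1 to 10 rows; each row shifts and turns the commanded pose from where the row before left it, along the tool's axes as they then stand; what a row does not reach is not made up. A row lasts 1/12 s, in which the tool goes at most 41.7 mm and 7.16 degrees, less where a joint would pass 70% of its speed; a pose out of reach is approached as far as the arm can. A call with a gripper value outside its range is refused whole. The fingers move at their own pace and stop on an object; FORCE is the grip in N (left out, the last holds). Time passes only in rows, so rows that do not move let the fingers close. It gives the time, the measured TCP pose, the force, the opening and the grip force at its end, in the units of the state.
- robot.read_state(): the state, without advancing time (a new reading comes with each control period).
- robot.read_camera(name): name is "side" or "top"; returns a dict with "color" (400x640x3 uint8, red, green, blue), "intrinsics" (3x3 intrinsics, pixels), "pose" (4x4, takes a point from camera to world coordinates). Camera axes: x right, y down, z forward; pixel columns grow to the right and rows downward; lengths in m; the calibration is good to about 2 mm. A picture is of the moment at which its call begins. There is no depth.
- robot.close_job(): hands the job in; it is judged then, once.
The state is a dict: "t": time; "q": joint angles; "dq": joint speeds; "joint_torque": joint torques, N m; "tool_pos": TCP position; "orientation": TCP orientation; "force": force on the tool from outside, world axes, zero at the start; "wrist_torque": the same for the moment, N m; "opening": finger opening in m; "gripper_force": force on a finger pad.
Only numpy, scipy, OpenCV 4.12 (cv2) and the standard library are available. Lean on these libraries where they do the work, as an engineer would, in place of code of your own. Each camera call takes 0.05 s, during which the arm holds its last target. There are 200 camera calls.

### The job

Put each of the four microscope objectives into the nest whose rim has the same colour as the ring on the objective, standing upright on the nest floor. They are precision optics: keep them upright and set them down gently, never drop them or knock them over. Leave the probe positioner and the amber bottle where they stand.

Things in the scene. Friction and masses are not known exactly. Their poses are not given: they have to be found in the camera images.
- objective_red_center (a point): Centre (half-way up, 29 mm above its base) of the red microscope objective, the shortest of four: an upright black round barrel 40 mm in diameter and 58 mm tall in all, flat base, the top 20 mm being a red tapering shoulder ring and a small bare-metal nose (17 mm across) with the front lens. Straight 40 mm cylinder from the base up to 46 mm. 0.14 to 0.25 kg, loose, stands on the work surface. z is its upright axis.
- objective_yellow_center (a point): Centre (half-way up, 31 mm above its base) of the yellow microscope objective, the second shortest of four: an upright black round barrel 40 mm in diameter and 62 mm tall in all, flat base, the top 20 mm being a yellow tapering shoulder ring and a small bare-metal nose (17 mm across) with the front lens. Straight 40 mm cylinder from the base up to 50 mm. 0.14 to 0.25 kg, loose, stands on the work surface. z is its upright axis.
- objective_green_center (a point): Centre (half-way up, 34 mm above its base) of the green microscope objective, the second longest of four: an upright black round barrel 40 mm in diameter and 68 mm tall in all, flat base, the top 20 mm being a green tapering shoulder ring and a small bare-metal nose (17 mm across) with the front lens. Straight 40 mm cylinder from the base up to 56 mm. 0.14 to 0.25 kg, loose, stands on the work surface. z is its upright axis.
- objective_blue_center (a point): Centre (half-way up, 37 mm above its base) of the blue microscope objective, the longest of four: an upright black round barrel 40 mm in diameter and 74 mm tall in all, flat base, the top 20 mm being a blue tapering shoulder ring and a small bare-metal nose (17 mm across) with the front lens. Straight 40 mm cylinder from the base up to 62 mm. 0.14 to 0.25 kg, loose, stands on the work surface. z is its upright axis.
- nest_red: The red nest, fixed to the work surface: a low round dish 80 mm across with a 10 mm wide red rim 6 mm high around a flat black floor 60 mm across. The floor is 3 mm above the work surface. Origin at the centre of its underside, on the work surface; z up. Empty at the start.
- nest_yellow: The yellow nest, fixed to the work surface: a low round dish 80 mm across with a 10 mm wide yellow rim 6 mm high around a flat black floor 60 mm across. The floor is 3 mm above the work surface. Origin at the centre of its underside, on the work surface; z up. Empty at the start.
- nest_green: The green nest, fixed to the work surface: a low round dish 80 mm across with a 10 mm wide green rim 6 mm high around a flat black floor 60 mm across. The floor is 3 mm above the work surface. Origin at the centre of its underside, on the work surface; z up. Empty at the start.
- nest_blue: The blue nest, fixed to the work surface: a low round dish 80 mm across with a 10 mm wide blue rim 6 mm high around a flat black floor 60 mm across. The floor is 3 mm above the work surface. Origin at the centre of its underside, on the work surface; z up. Empty at the start.
- positioner: Probe micropositioner, loose bystander to be left alone: a stepped grey metal block on a dark base 56 x 46 mm, 52 mm tall, with small side knobs and a thin needle arm; 0.45 kg. Origin at the centre of its underside, z up. The needle points along -x of the block.
- oil_bottle: Small amber bottle with white cap and paper label, loose bystander to be left alone: 34 mm across, 55 mm tall. Origin at the centre of its underside, z up.
Not all that is in view belongs to the job. Of the things that look like the nest_red, take the one that is farthest to the robot's left at the start.

How it is judged:
At the end, for the whole second after the job is handed in: Each objective stands upright (within 0.06 rad) and at rest on the floor of the nest of its own colour, its centre within 12 mm of the nest centre horizontally and within 3 mm of the height it has when standing on the floor; the positioner and the amber bottle are within 20 mm of where they started (horizontal distance between objective_red_center and nest_red below 0.012 m and height (world z) of objective_red_center between 0.029 and 0.035 m and angle between each of objective_red_center, objective_yellow_center, objective_green_center, objective_blue_center's own z axis and vertical below 0.06 rad and linear speed of each of objective_red, objective_yellow, objective_green, objective_blue below 0.01 m/s and horizontal distance between objective_yellow_center and nest_yellow below 0.012 m and height (world z) of objective_yellow_center between 0.031 and 0.037 m and horizontal distance between objective_green_center and nest_green below 0.012 m and height (world z) of objective_green_center between 0.034 and 0.04 m and horizontal distance between objective_blue_center and nest_blue below 0.012 m and height (world z) of objective_blue_center between 0.037 and 0.043 m and distance of each of positioner, oil_bottle from where it was at the start of the episode below 0.02 m); the robot touches nothing.
It fails at once if the probe positioner is moved by more than 20 mm or tipped (distance of positioner from where it was at the start of the episode above 0.02 m or angle between positioner's own z axis and vertical above 0.5 rad).
It fails at once if the amber bottle is moved by more than 20 mm or tipped (distance of oil_bottle from where it was at the start of the episode above 0.02 m or angle between oil_bottle's own z axis and vertical above 0.5 rad).
It fails at once if an objective is tipped by more than 40 degrees (angle between any of objective_red_center, objective_yellow_center, objective_green_center, objective_blue_center's own z axis and vertical above 0.7 rad).
It fails at once if an objective is dropped or thrown (out of the fingers and faster than 0.6 m/s, a fall of about 18 mm) ((linear speed of objective_red above 0.6 m/s and contact force between the fingers and objective_red below 0.01 N) or (linear speed of objective_yellow above 0.6 m/s and contact force between the fingers and objective_yellow below 0.01 N) or (linear speed of objective_green above 0.6 m/s and contact force between the fingers and objective_green below 0.01 N) or (linear speed of objective_blue above 0.6 m/s and contact force between the fingers and objective_blue below 0.01 N)).
It also fails if it takes over 115 s, if anything falls off the work surface, if the arm or the gripper's body presses on something with over 40 N, if the wrist force passes 120 N, or if a joint passes its speed limit or range.

## Working session

There is one attempt and no reset: what is moved stays moved. The work goes in short steps, Python scripts to look and compute and a shell command to move; the robot and the scene stay as the last step left them, time stands still between calls to the robot, and variables do not carry over. Pictures are saved under pics/ and viewed, at most 14 in all, crops included, and the job is handed in when it is done.

```bash
mkdir -p pics
python3 - <<'E'
from plant import robot
import cv2,numpy as np
for n in("top","side"):
    c=robot.read_camera(n);cv2.imwrite(f"pics/{n}0.png",c["color"][:,:,::-1]);print(n,c["intrinsics"].round(1).tolist(),c["pose"].round(4).tolist())
s=robot.read_state();print({k:np.round(v,3).tolist() for k,v in s.items()})
E
```

```text
top [[432.2, 0.0, 319.6], [0.0, 432.2, 196.8], [0.0, 0.0, 1.0]] [[-0.0825, -0.9755, 0.2039, 0.2851], [-0.9966, 0.0816, -0.0128, 0.0069], [-0.0041, -0.2042, -0.9789, 1.2633], [0.0, 0.0, 0.0, 1.0]]
side [[483.9, 0.0, 328.5], [0.0, 483.9, 199.8], [0.0, 0.0, 1.0]] [[-0.9727, -0.142, 0.1834, 0.3043], [-0.231, 0.521, -0.8217, 1.0024], [0.0212, -0.8417, -0.5396, 0.746], [0.0, 0.0, 0.0, 1.0]]
{'t': 0.1, 'q': [-1.407, 0.131, 1.489, -0.0, 1.523, -0.085], 'dq': [-0.001, -0.002, -0.003, 0.002, -0.002, 0.0], 'joint_torque': [0.001, -56.134, -49.31, 0.077, 0.029, -0.0], 'tool_pos': [0.148, -0.581, 0.302], 'orientation': [-3.116, -0.39, 0.0], 'force': [-0.891, 0.227, -0.374], 'wrist_torque': [-0.003, 0.016, 0.009], 'gripper_force': 0.0, 'opening': 0.093}
```

View pics/top0.png

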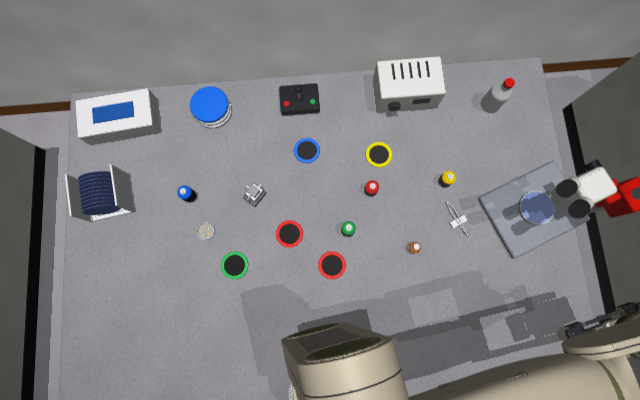

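View pics/side0.png

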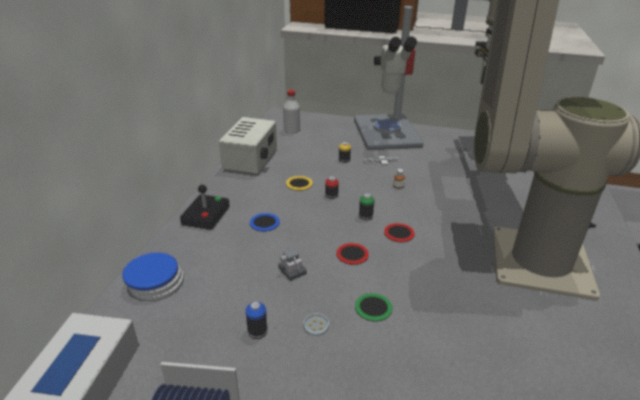

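The two red rims are at (289,234) and (332,265) in the top view. World +y, the robot's left, is towards image left, so (289,234) is the one meant. I'll measure and confirm it in a crop.

```bash
cat > h.py <<'E'
from plant import robot
import cv2,numpy as np
H=dict(red=.058,yellow=.062,green=.068,blue=.074)
def hue(img,c):
    h=cv2.cvtColor(img,cv2.COLOR_RGB2HSV);H_,S,V=h[...,0].astype(int),h[...,1],h[...,2]
    r=dict(red=(H_<8)|(H_>172),yellow=(H_>20)&(H_<35),green=(H_>50)&(H_<85),blue=(H_>100)&(H_<125))[c]
    return (r&(S>110)&(V>60)).astype(np.uint8)
def ray(c,uv,z):
    K,T=c["intrinsics"],c["pose"]
    d=T[:3,:3]@np.linalg.solve(K,[uv[0],uv[1],1]);o=T[:3,3]
    return (o+d*(z-o[2])/d[2])[:2]
def blobs(img,c,amin=20):
    n,l,st,ce=cv2.connectedComponentsWithStats(hue(img,c),connectivity=8)
    return [(st[i],ce[i]) for i in range(1,n) if st[i][4]>=amin]
E
python3 - <<'E'
from h import *
cs={n:robot.read_camera(n) for n in("top","side")}
for n,c in cs.items():
    for col in H:
        for st,ce in blobs(c["color"],col):
            if st[4]>900: continue
            w=st[2]>18
            uv=(st[0]+st[2]/2-.5,st[1]+st[3]/2-.5) if w else ce
            xy=ray(c,uv,.006 if w else H[col]-.012)
            print(n,col,"nest" if w else "obj",st[2:],np.round(uv,1),(xy*1000).round(1))
im=cs["top"]["color"][170:290,200:360,::-1]
cv2.imwrite("pics/crop.png",cv2.resize(im,None,fx=5,fy=5,interpolation=cv2.INTER_CUBIC)[:600,:800])
c=cs["top"]
for nm,uv in dict(pos=(255,195),bottle=(414,247)).items(): print(nm,ray(c,uv,.04))
E
```

```text
top red obj [12 11 94] [508.6  82.8] [ 843.5 -610.6]
top red obj [ 6  6 30] [286.2 103.3] [833.9  67.6]
top red obj [ 14  14 122] [371.5 187.3] [ 554.3 -160.8]
top red nest [ 27  28 290] [289.  233.5] [445.4  88.6]
top red nest [ 28  28 300] [331.5 264.5] [345.9 -27.2]
top yellow nest [ 26  25 266] [378.5 154. ] [ 664.3 -198.5]
top yellow obj [ 14  14 131] [448.3 177.6] [ 563.5 -384.4]
top green obj [ 5  6 26] [312.1 101.3] [829.3 -10.6]
top green obj [ 14  14 115] [348.  228.3] [439.8 -81. ]
top green nest [ 27  27 282] [234. 265.] [367.7 252.6]
top blue nest [ 42  21 626] [112.5 112. ] [868.7 609.1]
top blue nest [ 26  25 263] [306.5 150. ] [695.3  18.2]
top blue obj [ 15  15 139] [184.4 192.2] [580.8 374. ]
side red obj [  9  25 123] [409.9  62.9] [  444.7 -1366.4]
side red obj [ 7  5 31] [290.8  91.9] [ 879.8 -818.7]
side red obj [12  9 79] [331.5 183.3] [ 553.8 -150. ]
side red obj [ 8  6 36] [204.5 214.2] [830.3  85.1]
side red nest [ 30  19 245] [398.5 232. ] [345.6 -22.2]
side red nest [ 32  21 288] [352.5 253. ] [444.3  92.6]
side yellow obj [12  8 67] [344.5 147.6] [ 562.8 -373.3]
side yellow nest [ 26  14 184] [298.5 182.5] [ 664.5 -194.2]
side green obj [12  7 63] [366.6 200.5] [440.6 -71.7]
side green nest [ 36  26 302] [373.5 306.5] [367.2 257.2]
side blue nest [ 30  18 245] [264.5 221.5] [694.  23.]
side blue nest [ 20  16 221] [255.5 311.5] [602.7 333.1]
pos [0.56088943 0.17688291]
bottle [ 0.37366176 -0.26245433]
```

View pics/crop.png

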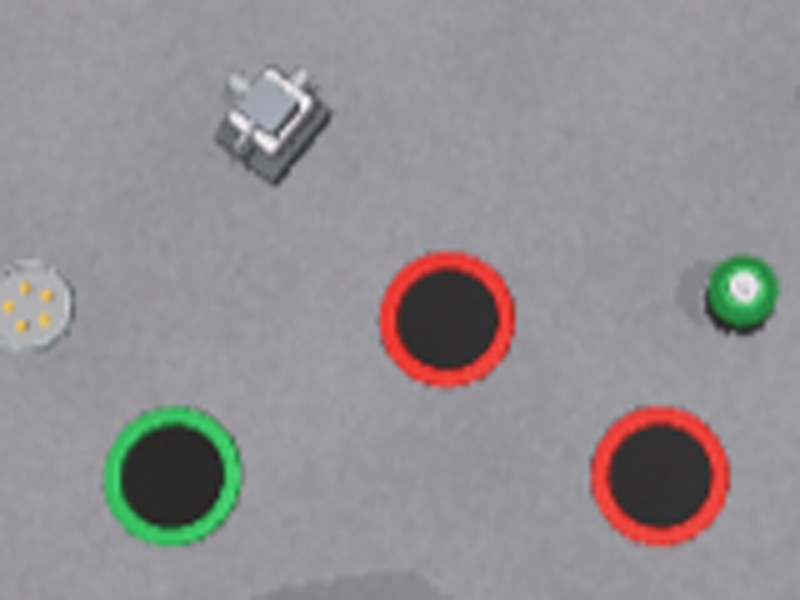

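The crop confirms the choice: the rim at top-view (289,234), world (0.445, 0.090), is the leftmost red nest. The other red one, at (0.346, -0.025), is the decoy. I'll align the tool with the world axes and head for green.

```bash
python3 -m jog '1 0 0 0 7.15; 1 0 0 0 7.1; 1 .019 -.033 0 0; 1 .019 -.033 0 0; 1 .019 -.033 0 0; 1 .019 -.033 0 0; 1 .019 -.033 0 0; 1 .019 -.033 0 0; 1 .019 -.033 0 0; 1 .019 -.033 0 0' 20; python3 -c "
from h import *
s=robot.read_state();print(s['tool_pos'],s['orientation'],s['q'])"
```

```text
t: 1.03
tool_pos: [0.3001, -0.3158, 0.3026]
orientation: [3.142, -0.001, 0.0]
force: [0.8, -0.5, 1.4]
opening: 0.0932
gripper_force: 0.0
[ 0.30014183 -0.31579164  0.30264545] [ 3.14152523e+00 -5.10793294e-04  2.66869378e-04] [-9.28657846e-01 -3.30086243e-01  1.91837695e+00  9.57001505e-05
  1.55314623e+00  6.42461987e-01]
```

```bash
python3 -m jog '1 .02 -.0338 0.005 0; 1 .02 -.0338 0.01 0; 1 .02 -.0338 0.01 0; 1 .02 -.0338 0.01 0; 1 .02 -.0338 0.01 0; 1 .02 -.0338 0.01 0; 1 .02 -.0338 0.01 0; 1 0 0 .03 0; 1 0 0 .02 0; 1 0 0 0 0'
python3 - <<'E'
from h import *
for n in("top","side"):
    c=robot.read_camera(n)
    cv2.imwrite(f"pics/{n}1.png",c["color"][:,:,::-1])
    for st,ce in blobs(c["color"],"green"): print(n,st,ray(c,ce,.056))
a=cv2.resize(cv2.imread("pics/top1.png")[150:290,260:440],None,fx=2.2,fy=2.2);b=cv2.resize(cv2.imread("pics/side1.png")[100:240,280:460],None,fx=2.2,fy=2.2)
cv2.imwrite("pics/a1.png",np.hstack([a,b]))
E
```

```text
t: 1.87
tool_pos: [0.4373, -0.0791, 0.1831]
orientation: [-3.139, -0.004, 0.012]
force: [-0.7, 0.5, -0.7]
opening: 0.0927
gripper_force: 0.0
top [310  99   5   6  26] [ 0.82934936 -0.01063377]
top [221 252  27  27 281] [0.36459197 0.24320205]
side [362 198  10   6  36] [ 0.44110542 -0.07055305]
side [356 294  36  26 303] [0.36361963 0.31052096]
```

View pics/a1.png

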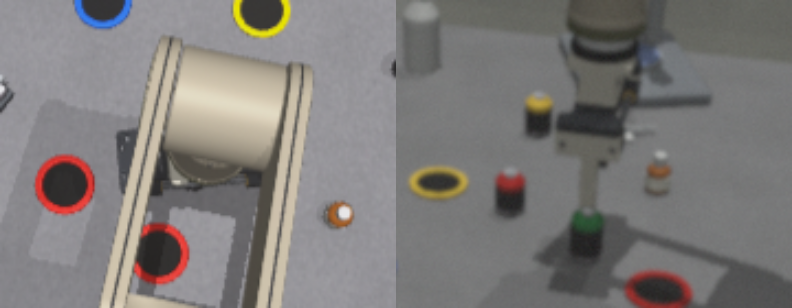

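The picture shows the open fingers straddling the green objective (side crop around (588,230)). I'll descend and grip.

```bash
python3 -m jog '1 .0025 0 .02 0; 1 0 0 .025 0; 1 0 0 .02 0; 1 0 0 .015 0; 1 0 0 0 0; .5 0 0 0 0; .3 0 0 0 0; .1 0 0 0 0; 0.1 0 0 0 0;0.1 0 0 0 0' 20
```

```text
t: 2.8
tool_pos: [0.4429, -0.0811, 0.1089]
orientation: [3.141, -0.0, 0.003]
force: [-0.7, 0.8, -0.3]
opening: 0.064
gripper_force: 0.0
```

```bash
python3 -m jog '.5 -.0015 0 .006 0; .1 0 0 0 0; .1 0 0 0 0; .1 0 0 0 0; .1 0 0 0 0;.1 0 0 0 0;.1 0 0 0 0;.1 0 0 0 0;.1 0 0 0 0;.1 0 0 0 0' 20
```

```text
t: 3.63
tool_pos: [0.4407, -0.0809, 0.1017]
orientation: [-3.142, -0.0, 0.0]
force: [0.8, -0.8, -2.8]
opening: 0.0393
gripper_force: 20.0
```

```bash
python3 -m jog '.1 0 0 -.015 0; .1 0 0 -.03 0; .1 0 0 -.035 0; .1 -.004 -.017 -.02 0; .1 -.008 -.035 0 0; .1 -.008 -.037 0 0; .1 -.008 -.037 0 0; .1 -.008 -.037 0 0; .1 -.008 -.037 0 0;.1 -.008 -.037 0 0' && python3 -m jog '.1 -.008 -.037 0 0; .1 -.008 -.035 0 0; .1 -.005 -.02 0 0; .1 0 -.007 0.0 0; .1 0 0 0 0; .1 0 0 0 0'
```

```text
t: 4.47
tool_pos: [0.388, 0.1577, 0.202]
orientation: [-3.141, 0.0, -0.001]
force: [0.2, -0.1, -1.9]
opening: 0.0395
gripper_force: 20.0
t: 4.97
tool_pos: [0.3678, 0.2547, 0.2016]
orientation: [3.141, 0.002, -0.0]
force: [-0.3, 0.6, -1.8]
opening: 0.0391
gripper_force: 20.0
```

```bash
python3 -m jog '.1 0 0 .025 0; .1 0 0 .03 0; .1 0 0 .025 0; .1 0 0 .01 0; .1 0 0 0.003 0; .1 0 0 0 0; .1 0 0 0 0; .1 0 0 .002 0; .1 0 0 0 0'
```

```text
t: 5.72
tool_pos: [0.3687, 0.2555, 0.108]
orientation: [-3.14, 0.0, -0.004]
force: [-0.3, 0.2, -1.7]
opening: 0.0396
gripper_force: 20.0
```

Run:
```python
from h import *
im=[]
for n,s in(("top",np.s_[210:310,180:300]),("side",np.s_[240:340,310:430])):
    c=robot.read_camera(n)
    im.append(cv2.resize(c["color"][s][:,:,::-1],None,fx=3.3,fy=3.3))
    for st,ce in blobs(c["color"],"green"): print(n,st,ray(c,ce,.006))
cv2.imwrite("pics/a2.png",np.hstack(im))
```

```text
top [310  99   5   6  26] [ 0.85189006 -0.01136136]
top [244 255   4  12  28] [0.3755258  0.21868984]
side [387 303   4  11  22] [0.33537096 0.25257651]
side [371 315  17   5  26] [0.35160072 0.28538554]
```

View pics/a2.png

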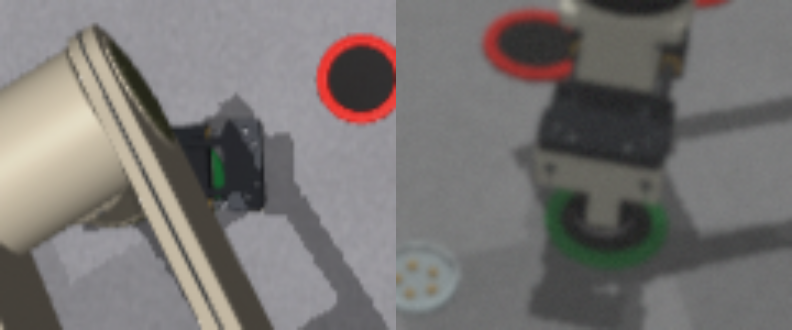

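Side view: the barrel is centred inside the green rim, at about (605,225) in the crop. I'll lower it gently until contact.

```bash
python3 -m jog '.1 0 0 .0015 0; .1 0 0 .001 0; .1 0 0 0.001 0; .1 0 0 0 0'
```

```text
t: 6.15
tool_pos: [0.368, 0.2553, 0.1044]
orientation: [-3.142, -0.001, -0.0]
force: [-4.6, -2.9, 12.4]
opening: 0.0396
gripper_force: 20.0
```

```bash
python3 -m jog '.5 0 0 0 0; .6 0 0 0 0; .8 0 0 0 0; .8 0 0 0 0; .8 0 0 -.005 0; .9 0 0 -.025 0; 1 0 0 -.035 0; 1 0 0 -.035 0; 1 .008 .018 0 0; 1 .016 .036 0 0' && python3 -m jog '1 .0162 .036 0 0; 1 .0162 .036 0 0; 1 .0162 .036 0 0; 1 .0162 .036 0 0; 1 .0162 .036 0 0; 1 .0162 .036 0 0; 1 .0162 .036 0 0; 1 .0162 .036 0 0; 1 .0162 .036 0 0; 1 .0162 .036 0 0' 20
python3 - <<'E'
from h import *
for n,z in(("top",.056+.003),("side",.059)):
    c=robot.read_camera(n)
    for st,ce in blobs(c["color"],"green")+blobs(c["color"],"red"): print(n,st,ray(c,ce,z),ray(c,ce,.006))
E
```

```text
t: 6.98
tool_pos: [0.3927, 0.2034, 0.2068]
orientation: [-3.138, -0.007, -0.009]
force: [1.4, -0.2, -1.0]
opening: 0.0928
gripper_force: 0.0
t: 7.82
tool_pos: [0.5542, -0.161, 0.2035]
orientation: [-3.142, 0.0, -0.0]
force: [0.9, 1.0, -0.1]
opening: 0.0932
gripper_force: 0.0
top [310  99   5   6  26] [ 0.82799692 -0.01059012] [ 0.85189006 -0.01136136]
top [221 252  27  27 395] [0.36528271 0.24469098] [0.3688118  0.25515465]
top [503  78  12  11  95] [ 0.83734442 -0.6040252 ] [ 0.86164894 -0.63091351]
top [284 101   6   6  30] [0.82806818 0.06692635] [0.85196445 0.0695666 ]
top [ 595  177   45   40 1024] [ 0.45945977 -0.86214299] [ 0.4671336  -0.90039106]
top [365 185  14   9  81] [ 0.54531474 -0.15865922] [ 0.55676704 -0.16594698]
top [276 220  27  28 290] [0.43904147 0.08549886] [0.44581668 0.08895649]
top [318 251  15  25 121] [ 0.35338462 -0.00324194] [ 0.35639008 -0.00368979]
side [366 284  17  12 132] [0.36886596 0.2639667 ] [0.37384746 0.20699824]
side [356 296  36  24 247] [0.36166283 0.32032546] [0.36608863 0.26770491]
side [405  49  10  25 124] [ 0.44208017 -1.32158653] [ 0.45270992 -1.50087549]
side [288  90   7   6  35] [ 0.86826003 -0.78129352] [ 0.91176823 -0.91890055]
side [326 180  12   8  75] [ 0.54864677 -0.12704669] [ 0.56749781 -0.21418061]
side [201 212   8   6  36] [0.82050937 0.10213043] [0.86033376 0.03267681]
side [384 223  31  19 242] [0.34185252 0.05356032] [ 0.34475002 -0.01964034]
side [337 243  32  21 285] [0.43445307 0.15957835] [0.44449442 0.09455666]
```

Green stands in its nest. Now I'll grip red, with TCP z about 0.097.

```bash
python3 -m jog '1 0 0 .025 0; 1 0 0 .03 0; 1 0 0 .03 0; 1 0 0 .015 0; .6 0 0 .0065 0; .4 0 0 0 0; .1 0 0 0 0;.1 0 0 0 0;.1 0 0 0 0;.1 0 0 0 0' 20;  python3 -m jog '.1 0 0 0 0; .1 0 0 0 0;.1 0 0 0 0'
```

```text
t: 8.75
tool_pos: [0.5547, -0.1592, 0.0984]
orientation: [3.141, 0.0, 0.004]
force: [0.3, 0.5, 0.0]
opening: 0.0574
gripper_force: 0.0
t: 9.0
tool_pos: [0.5541, -0.1593, 0.0973]
orientation: [3.141, 0.0, 0.001]
force: [-1.0, -1.2, 3.4]
opening: 0.04
gripper_force: 20.0
```

```bash
python3 -m jog '.1 0 0 0 0; .1 0 0 -.015 0; .1 0 0 -.03 0; .1 0 0 -.035 0; .1 -.007 -.018 -.015 0; .1 -.0155 -.0355 0 0; .1 -.0155 -.0355 0 0; .1 -.0155 -.0355 0 0; .1 -.0155 -.0355 0 0; .1 -.0155 -.0355 0 0' && python3 -m jog '.1 -.0155 -.0355 0 0; .1 -.009 -.019 0 0; .1 0 0 0 0; .1 0 0 0 0; .1 0 0 0.02 0; .1 0 0 .03 0; .1 0 0 .025 0; .1 0 0 .01 0; .1 0 0 0 0; .1 0 0 0 0'
```

```text
t: 9.83
tool_pos: [0.4676, 0.038, 0.1911]
orientation: [-3.141, 0.001, 0.002]
force: [0.5, 1.1, -2.4]
opening: 0.0398
gripper_force: 20.0
t: 10.67
tool_pos: [0.4448, 0.0904, 0.1068]
orientation: [3.141, -0.001, -0.002]
force: [0.5, 0.6, -2.2]
opening: 0.0397
gripper_force: 20.0
```

```bash
python3 -m jog '.1 0 0 .002 0; .1 0 0 .002 0; .1 0 0 0.0015 0; .1 0 0 0.001 0; .1 0 0 0 0'
```

```text
t: 11.08
tool_pos: [0.4449, 0.0911, 0.1005]
orientation: [-3.142, -0.0, -0.001]
force: [-0.8, 0.2, -2.6]
opening: 0.0398
gripper_force: 20.0
```

```bash
python3 -m jog '.1 0 0 .001 0; .1 0 0 0 0'
```

```text
t: 11.25
tool_pos: [0.4451, 0.0912, 0.1003]
orientation: [3.142, 0.001, 0.001]
force: [-4.0, -1.5, 8.0]
opening: 0.0396
gripper_force: 20.0
```

```bash
python3 -m jog '.5 0 0 0 0; .6 0 0 0 0; .8 0 0 0 0; .8 0 0 0 0; .8 0 0 -.005 0; .9 0 0 -.025 0; 1 0 0 -.035 0; 1 0 0 -.035 0; 1 .0048 .019 0 0; 1 .0098 .038 0 0' && python3 -m jog '1 .0098 .038 0 0; 1 .0098 .038 0 0; 1 .0098 .038 0 0; 1 .0098 .038 0 0; 1 .0098 .038 0 0; 1 .0098 .038 0 0; 1 .0098 .038 0 0; 1 .0098 .038 0 0; 1 .0098 .038 0 0; 1 .0098 .038 0 0' 20
python3 - <<'E'
from h import *
for n in("top","side"):
    c=robot.read_camera(n)
    for st,ce in blobs(c["color"],"red")+blobs(c["color"],"yellow"): print(n,st,ray(c,ce,.049),ray(c,ce,.006))
E
```

```text
t: 12.08
tool_pos: [0.4609, 0.0359, 0.2029]
orientation: [-3.14, -0.007, -0.01]
force: [0.1, -0.3, -0.4]
opening: 0.0924
gripper_force: 0.0
t: 12.92
tool_pos: [0.5574, -0.3479, 0.1994]
orientation: [-3.142, 0.0, -0.0]
force: [0.1, 0.1, 0.2]
opening: 0.0932
gripper_force: 0.0
top [503  78  12  11  94] [ 0.84207919 -0.6090479 ] [ 0.86180323 -0.63086115]
top [284 101   6   6  30] [0.83257691 0.06742451] [0.85196445 0.0695666 ]
top [ 595  177   45   40 1020] [ 0.46094878 -0.86943986] [ 0.46717617 -0.90047415]
top [276 220  27  28 428] [0.44219341 0.08712395] [0.44775663 0.08996364]
top [318 251  28  28 302] [ 0.34353208 -0.02585794] [ 0.34560149 -0.02701918]
top [366 142  26  25 268] [ 0.6506604  -0.19078291] [ 0.66360589 -0.19778449]
top [447 177   9   5  22] [ 0.5586311  -0.39593645] [ 0.56831763 -0.41020296]
side [406  49   9  25 124] [ 0.44410862 -1.3560831 ] [ 0.45273417 -1.50158519]
side [288  90   7   6  33] [ 0.87698135 -0.8091244 ] [ 0.91231206 -0.92088304]
side [201 212   8   6  36] [0.82801061 0.08889383] [0.86032017 0.03253651]
side [384 223  30  19 239] [0.34240956 0.03982044] [ 0.344761   -0.01956435]
side [345 235  16  12 128] [0.44575284 0.10103239] [0.45447982 0.04542394]
side [337 245  32  19 237] [0.4345888  0.15411579] [0.44262704 0.1017822 ]
side [340 145  10   7  57] [ 0.56245837 -0.37237793] [ 0.57838525 -0.45719243]
side [286 176  26  14 186] [ 0.64249985 -0.12295067] [ 0.66336472 -0.19237728]
```

```bash
python3 -m jog '1 .006 .035 0 0; 1 0 0 0.01 0; 1 0 0 .03 0; 1 0 0 .03 0; 1 0 0 .02 0; .6 0 0 .0095 0; .4 0 0 0 0; .1 0 0 0 0;.1 0 0 0 0;.1 0 0 0 0' 20;  python3 -m jog '.1 0 0 0 0; .1 0 0 0 0;.1 0 0 0 0;.1 0 0 0 0'
```

```text
t: 13.85
tool_pos: [0.5646, -0.3817, 0.1024]
orientation: [3.139, 0.0, 0.005]
force: [0.7, 0.2, 0.7]
opening: 0.0644
gripper_force: 0.0
t: 14.18
tool_pos: [0.5638, -0.3816, 0.1008]
orientation: [3.14, -0.0, 0.002]
force: [-0.2, -2.3, 3.8]
opening: 0.0396
gripper_force: 20.0
```

```bash
python3 -m jog '.1 0 0 0 0; .1 0 0 -.015 0; .1 0 0 -.03 0; .1 0 0 -.035 0; .1 .01 -.019 -.015 0; .1 .018 -.0335 0 0; .1 .018 -.0335 0 0; .1 .018 -.0335 0 0; .1 .018 -.0335 0 0; .1 .012 -.022 0 0' && python3 -m jog '.1 .006 -.0105 0 0; .1 0 0 0 0; .1 0 0 0 0; .1 0 0 0.02 0; .1 0 0 .03 0; .1 0 0 .025 0; .1 0 0 .01 0; .1 0 0 0 0; .1 0 0 0 0'
```

```text
t: 15.02
tool_pos: [0.6582, -0.202, 0.1951]
orientation: [-3.14, -0.003, 0.001]
force: [0.1, 0.1, -2.6]
opening: 0.0398
gripper_force: 20.0
t: 15.77
tool_pos: [0.6627, -0.1966, 0.1099]
orientation: [-3.141, 0.002, 0.002]
force: [-0.1, -0.1, -1.4]
opening: 0.0395
gripper_force: 20.0
```

```bash
python3 -m jog '.1 0.001 0 .002 0; .1 0 0 .002 0; .1 0 0 0.0015 0; .1 0 0 0.001 0; .1 0 0 0 0'
```

```text
t: 16.18
tool_pos: [0.6647, -0.1954, 0.1038]
orientation: [3.141, 0.0, 0.001]
force: [-0.4, 0.0, -1.5]
opening: 0.0394
gripper_force: 20.0
```

```bash
python3 -m jog '.1 0 0 .001 0; .1 0 0 0 0'
```

```text
t: 16.35
tool_pos: [0.6648, -0.1954, 0.1037]
orientation: [3.141, 0.0, 0.002]
force: [-3.5, 0.7, 6.6]
opening: 0.0399
gripper_force: 20.0
```

```bash
python3 -m jog '.5 0 0 0 0; .6 0 0 0 0; .8 0 0 0 0; .8 0 0 0 0; .8 0 0 -.005 0; .9 0 0 -.025 0; 1 0 0 -.035 0; 1 0 0 -.04 0; 1 -.0028 -.019 0 0; 1 -.0056 -.038 0 0' && python3 -m jog '1 -.0056 -.038 0 0; 1 -.0056 -.038 0 0; 1 -.0056 -.038 0 0; 1 -.0056 -.038 0 0; 1 -.0056 -.038 0 0; 1 -.0056 -.038 0 0; 1 -.0056 -.038 0 0; 1 -.0056 -.038 0 0; 1 -.0056 -.038 0 0; 1 -.0056 -.038 0 0' 20
python3 - <<'E'
from h import *
for n in("top","side"):
    c=robot.read_camera(n)
    for st,ce in blobs(c["color"],"yellow"): print(n,st,ray(c,ce,.053),ray(c,ce,.006))
    for st,ce in blobs(c["color"],"blue"): print(n,'b',st,ray(c,ce,.062),ray(c,ce,.006))
    cv2.imwrite(f"pics/{n}3.png",c["color"][:,:,::-1])
E
```

```text
t: 17.18
tool_pos: [0.6581, -0.1422, 0.2126]
orientation: [3.138, -0.007, 0.013]
force: [1.5, 0.7, -0.3]
opening: 0.0926
gripper_force: 0.0
t: 18.02
tool_pos: [0.5994, 0.2435, 0.2078]
orientation: [-3.141, -0.0, -0.001]
force: [-0.0, -0.8, 0.1]
opening: 0.0929
gripper_force: 0.0
top [366 142  26  25 355] [ 0.65179359 -0.19111293] [ 0.66603408 -0.19880393]
top b [198  86  30  33 463] [0.85629962 0.27214848] [0.88292763 0.28451204]
top b [ 92 102  42  21 626] [0.84287428 0.58220745] [0.86887644 0.6090251 ]
top b [294 138  26  25 263] [0.67713121 0.01814682] [0.69540689 0.01866952]
top b [  79  172   41   43 1232] [0.59874477 0.62223683] [0.61336629 0.65092053]
top b [180 185  12  15  96] [0.58199078 0.36807684] [0.59583128 0.38491231]
side [292 166  13   9  76] [ 0.66261483 -0.18630775] [ 0.68691647 -0.26692759]
side [296 177  16  13  85] [ 0.6200068  -0.11393601] [ 0.64141872 -0.18964753]
side b [ 122  253   56   37 1569] [0.83664435 0.32952282] [0.88022849 0.27443289]
side b [246 303  20  17 235] [0.57927476 0.38516644] [0.60178775 0.33463212]
side b [  33  335   65   60 1596] [0.84580895 0.57906787] [0.89014341 0.5444085 ]
```

View pics/side3.png

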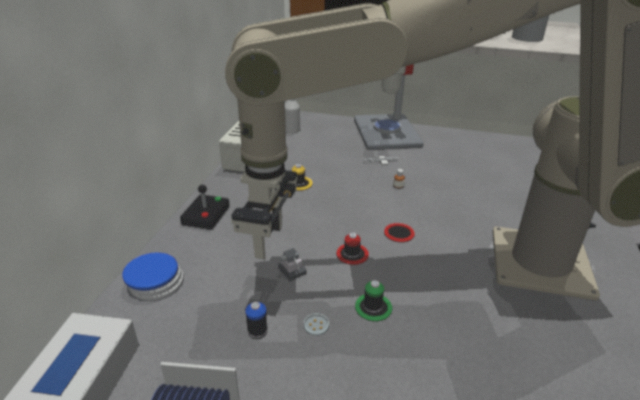

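Green, red and yellow are seated upright at side-view (374,295), (352,247) and (299,177). Blue stands at (256,318), near the rack. I'll turn the gripper 90° there so its body stays clear of the rack.

```bash
python3 -m jog '1 -.005 -.033 0 0; 1 -.005 -.033 0 0; 1 -.005 -.033 0 0; 1 -.004 -.032 0 0; 1 0 0 0 -7; 1 0 0 0 -7; 1 0 0 0 -7; 1 0 0 0 -7; 1 0 0 0 -7; 1 0 0 0 -7' && python3 -m jog '1 0 0 0 -7; 1 0 0 0 -7; 1 0 0 0 -7; 1 0 0 0 -7; 1 0 0 0 -7; 1 0 0 0 -7; 1 0 0 0 -6; 1 0 0 0 0; 1 0 0 0 0'
```

```text
t: 18.95
tool_pos: [0.5812, 0.3721, 0.2075]
orientation: [2.929, 1.134, 0.0]
force: [-0.1, -0.3, 0.5]
opening: 0.0928
gripper_force: 0.0
t: 19.7
tool_pos: [0.5811, 0.3721, 0.2074]
orientation: [2.225, 2.217, -0.0]
force: [-1.0, -0.6, -1.5]
opening: 0.0931
gripper_force: 0.0
```

```bash
python3 -m jog '1 .002 0 .015 0; 1 0 0 0.03 0; 1 0 0 .03 0; 1 0 0 .015 0; 1 0 0 .0105 0; .6 0 0 0 0; .4 0 0 0 0; .1 0 0 0 0;.1 0 0 0 0;.1 0 0 0 0' 20;  python3 -m jog '.1 0 0 0 0; .1 0 0 0 0;.1 0 0 0 0;.1 0 0 0 0;.1 0 0 0 0'
```

```text
t: 20.53
tool_pos: [0.5819, 0.3752, 0.1088]
orientation: [2.221, 2.221, 0.005]
force: [0.2, -0.0, 0.1]
opening: 0.0641
gripper_force: 0.0
t: 20.95
tool_pos: [0.5813, 0.3747, 0.1072]
orientation: [2.221, 2.221, 0.002]
force: [1.6, 1.0, 2.4]
opening: 0.0392
gripper_force: 20.0
```

```bash
python3 -m jog '.1 0 0 0 0; .1 0 0 -.015 0; .1 0 0 -.03 0; .1 0 0 -.035 0; .1 0 0 -.02 0; .1 0 0 0 5; .1 0 0 0 7; .1 0 0 0 7; .1 0 0 0 7; .1 0 0 0 7' && python3 -m jog '.1 0 0 0 7; .1 0 0 0 7; .1 0 0 0 7; .1 0 0 0 7; .1 0 0 0 7; .1 0 0 0 7; .1 0 0 0 7; .1 0 0 0 5; .1 0 0 0 3; .1 0 0 0 0' && python3 -m jog '.1 .005 .016 0 0; .1 .0108 .0335 0 0; .1 .0108 .0335 0 0; .1 .0108 .0335 0 0; .1 .0108 .0335 0 0; .1 .0108 .0335 0 0; .1 .0108 .0335 0 0; .1 .0108 .0335 0 0; .1 .0108 .0335 0 0; .1 .0108 .0335 0 0' && python3 -m jog '.1 .0075 .0225 0 0; .1 .004 .012 0 0; .1 0 0 0 0; .1 0 0 0 0'
```

```text
t: 21.78
tool_pos: [0.5804, 0.3745, 0.2072]
orientation: [-2.765, -1.491, 0.002]
force: [0.8, -0.3, -1.7]
opening: 0.0393
gripper_force: 20.0
t: 22.62
tool_pos: [0.5805, 0.3745, 0.2071]
orientation: [3.141, -0.004, -0.001]
force: [0.3, -0.3, -2.3]
opening: 0.0392
gripper_force: 20.0
t: 23.45
tool_pos: [0.6831, 0.0547, 0.2071]
orientation: [3.141, 0.003, -0.001]
force: [0.6, 0.1, -1.8]
opening: 0.0393
gripper_force: 20.0
t: 23.78
tool_pos: [0.6944, 0.0225, 0.2067]
orientation: [-3.141, 0.0, 0.001]
force: [0.7, 0.4, -1.4]
opening: 0.0397
gripper_force: 20.0
```

```bash
python3 -m jog '.1 0 .002 .02 0; .1 0 0 .03 0; .1 0 0 .025 0; .1 0 0 .012 0; .1 0 0 .002 0; .1 0 0 0.002 0; .1 0 0 .002 0; .1 0 0 .001 0; .1 0 0 0 0; .1 0 0 0 0'
```

```text
t: 24.62
tool_pos: [0.6953, 0.0206, 0.1142]
orientation: [3.142, 0.0, 0.003]
force: [0.4, 0.3, -1.2]
opening: 0.0394
gripper_force: 20.0
```

```bash
python3 -m jog '.1 0 0 .0015 0; .1 0 0 .001 0; .1 0 0 0.001 0; .1 0 0 0 0; .1 0 0 0 0'
```

```text
t: 25.03
tool_pos: [0.6949, 0.0205, 0.1102]
orientation: [3.142, 0.0, 0.001]
force: [-3.0, -0.1, 6.1]
opening: 0.0397
gripper_force: 20.0
```

Contact. I'll release, retreat to the side and check.

```bash
python3 -m jog '.5 0 0 0 0; .6 0 0 0 0; .8 0 0 0 0; .8 0 0 0 0; .8 0 0 -.005 0; .9 0 0 -.025 0; 1 0 0 -.035 0; 1 0 0 -.04 0; 1 -.01 .02 -.03 0; 1 -.02 .035 -.03 0' && python3 -m jog '1 -.015 .036 0 0; 1 -.015 .036 0 0; 1 -.015 .036 0 0; 1 -.015 .036 0 0; 1 -.015 .036 0 0; 1 -.015 .036 0 0; 1 -.015 .036 0 0; 1 -.015 .036 0 0; 1 -.015 .036 0 0; 1 0 0 0 0'
python3 - <<'E'
from h import *
im=[]
for n,s in(("top",np.s_[90:300,180:440])  ,("side",np.s_[120:330,220:480])):
    c=robot.read_camera(n)
    im.append(cv2.resize(c["color"][s][:,:,::-1],None,fx=1.53,fy=1.53))
    for col in H:
        for st,ce in blobs(c["color"],col): print(n,col,st,ray(c,ce,H[col]-.009).round(3),ray(c,(st[0]+st[2]/2-.5,st[1]+st[3]/2-.5),.006).round(3))
cv2.imwrite("pics/end.png",np.hstack(im))
E
```

```text
t: 25.87
tool_pos: [0.6692, -0.0266, 0.2731]
orientation: [-3.141, -0.006, -0.007]
force: [0.3, -0.9, 1.1]
opening: 0.0928
gripper_force: 0.0
t: 26.7
tool_pos: [0.5298, -0.3587, 0.2695]
orientation: [3.139, -0.009, -0.001]
force: [1.2, -0.5, -0.9]
opening: 0.0927
gripper_force: 0.0
top red [505  78  10   5  21] [ 0.853 -0.615] [ 0.871 -0.635]
top red [284 101   6   6  30] [0.833 0.067] [0.851 0.069]
top red [ 595  177   45   40 1021] [ 0.461 -0.869] [ 0.475 -0.888]
top red [276 220  27  28 428] [0.442 0.087] [0.445 0.089]
top red [318 251  28  28 302] [ 0.344 -0.026] [ 0.346 -0.027]
top yellow [366 142  26  25 357] [ 0.652 -0.191] [ 0.664 -0.198]
top green [310  99   5   6  26] [ 0.828 -0.011] [ 0.851 -0.011]
top green [221 252  27  27 397] [0.365 0.245] [0.368 0.253]
top blue [ 190   86   38   37 1093] [0.843 0.296] [0.87  0.311]
top blue [ 92 102  42  21 626] [0.841 0.581] [0.869 0.609]
top blue [294 137  26  26 339] [0.678 0.018] [0.697 0.018]
top blue [  79  172   41   43 1235] [0.598 0.621] [0.613 0.645]
side red [405  49  10  25 124] [ 0.444 -1.356] [ 0.458 -1.534]
side red [288  90   7   6  32] [ 0.877 -0.81 ] [ 0.91  -0.916]
side red [201 212   8   6  36] [0.828 0.088] [0.86  0.034]
side red [384 224  30  18 237] [0.342 0.04 ] [ 0.345 -0.02 ]
side red [337 235  32  29 363] [0.439 0.136] [0.447 0.077]
side yellow [292 167  13   8  81] [ 0.664 -0.184] [ 0.687 -0.264]
side yellow [286 177  26  13 149] [ 0.638 -0.11 ] [ 0.664 -0.191]
side green [366 284  17  12 130] [0.369 0.264] [0.374 0.206]
side green [356 296  36  24 245] [0.362 0.32 ] [0.367 0.26 ]
side blue [256 199  14  11 107] [0.694 0.03 ] [ 0.728 -0.055]
side blue [250 214  30  17 196] [0.659 0.109] [0.693 0.025]
side blue [ 123  253   55   37 1567] [0.834 0.333] [0.879 0.275]
side blue [  33  335   65   60 1595] [0.843 0.581] [0.891 0.544]
```

View pics/end.png

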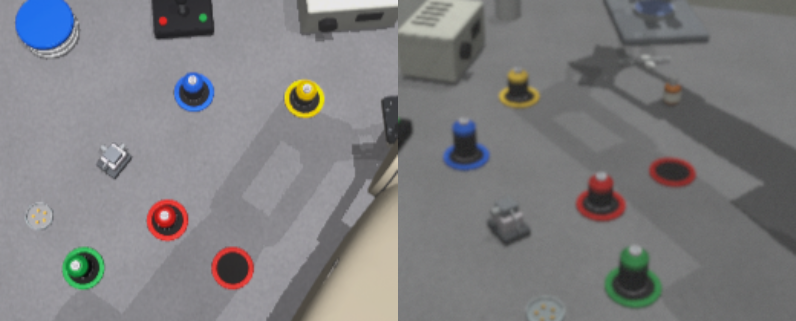

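All four stand upright and centred in their own nests. The decoy nest is empty, and the positioner and bottle are where they were.

```bash
python3 -c "
from plant import robot
print(robot.close_job())"
```

```text
the job is handed in; nothing more can be done
None
```

I put all four objectives into the nests of their own colour, upright and set down gently, and handed the job in at about 27 s of the 115 s allowed; the hand-in returned no verdict.

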